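# Lock a magnifier's lens ring with a pin spanner

## Task

The lens of the round cream magnifier head is held by a silver twist-lock ring with two holes. Take the blue-handled pin spanner, set both of its pins fully down into the ring's two holes, then turn the ring clockwise (seen from above) to its stop, so that its red line meets the green dot. Let go of the spanner and leave it standing in the ring, pins in the holes; leave the orange-handled spanner alone on its rest.

Things in the scene. Friction and masses are not known exactly. Their poses are not given: they have to be found in the camera images.
- spanner_grip (a point): Centre of the spanner's blue handle, a block 40 (x) by 20 (y) by 60 mm tall on a flat steel bar 132 (x) by 30 by 8 mm; this point is 38 mm above the bar's underside. Two 8 mm pins point down 12 mm below the bar, 55 mm either side along x. z up; half a turn makes no difference. Loose, about 0.25 kg. It starts upright on a low fixed rest, pins hanging free, and lifts straight out.
- ring_mid (a point): Centre of the silver ring (outer radius 75 mm, in a fixed cream housing of radius 86 mm), at its flat top 34 mm above the table; turns with it. z up. Its x axis runs through both holes, 55 mm either side: slots 20 mm along x, 24 mm across, 16 mm deep, so the pins have 6 mm play along x, 8 mm (8 degrees of turn) across, either way. Pins fully in, the bar's underside lies on the ring's top.
- ring (a joint): Turn of the silver ring, rad: 0 open (red line on the ring at the housing's yellow dot), growing clockwise seen from above, 0.87 at its stop (red line at the green dot). Starts at 0 to 0.2. Friction about 0.12 N m; it stays where it is left. The spanner must turn by the ring's remaining angle plus the pins' play.
- spare_grip (a point): Centre of the orange handle of the other pin spanner, of the same shape and on a like rest, but its pins are only 25 mm either side of the middle, too close for this ring. Not to be used.
There are look-alikes about, which are no part of the job. Leave any brown or turquoise look-alike of the part that bears ring_mid alone.

How it is judged:
By the outcome, as a careful person would: the job done as asked, in the order asked, and still so for the second after the job is handed in, with the robot touching nothing.
It also fails if it takes over 42 s, if anything falls off the work surface, if the arm or the gripper's body presses on something with over 40 N, if the wrist force passes 120 N, or if a joint passes its speed limit or range.

## Robot

A 7-joint arm with a two-finger parallel gripper is mounted at the origin on the work surface. World frame = base frame: x ahead of the robot, y to its left, z up, the work surface at z = 0. Lengths are in m, angles in rad, forces in N, time in s.
With the tool pointing down it reaches from about 0.425 to 1.025 m from the base axis. Payload 9.4 kg.
Tool frame: the origin (TCP) lies at the very end of the fingers, on their centre line; the grasp point (between the pads) lies grip_depth behind it (grip_depth is the distance from the TCP to the grasp point, in m); z points along the fingers, x is the direction in which the jaws open and shut, and the axes are right-handed (so a half turn about z gives the same grasp; the last joint's range is limited). The gripper opens to 85 mm and grips with 20 to 120 N. Pads are 22 mm wide; open, the fingers measure 114 mm over their backs; the gripper's body (76 mm by 85 mm) begins 54 mm behind the grasp point. The pads swing forward as they close: fully open they stand 13 mm farther back than shut.
Start: joints at [1.082, 0.599, -0.003, 1.599, 0.002, 0.943, -0.08], TCP at [0.29, -0.664, 0.231] pointing down, gripper open.
Joint ranges: [-2.57, 2.57], [-0.35, 1.97], [-1.29, 1.29], [0.11, 2.56], [-1.05, 4.19], [0.11, 1.86], [-2.63, 2.63]. Speed limits (rad/s): [2.22, 2.22, 3.01, 3.01, 3.14, 3.14, 3.14].

## Interface

Orientations are given as a unit quaternion [w, x, y, z].
In Python, from rig import read_state, grab_frame, job_done, grip_depth gives the robot as it stands.
- The arm moves only by the tool play_rows, never from a script. Its argument "plan" is a list of rows, each an object of numbers: "rx", "ry", "rz": the turn, a rotation vector about the tool's x, y, z in rad; "dx", "dy", "dz": the shift along the tool's x, y, z in cm; "jaw": the opening in per cent of the stroke, from 0 (shut) to 100 (fully open). In form: [{"rx": .., "ry": .., "rz": .., "dx": .., "dy": .., "dz": .., "jaw": ..}, ...]. A call has 1 to 8 rows; each row shifts and turns the commanded pose from where the row before left it, along the tool's axes as they then stand; what a row does not reach is not made up. A row lasts 1/8 s, in which the tool goes at most 62.5 mm and 10.7 degrees, less where a joint would pass 70% of its speed; a pose out of reach is approached as far as the arm can. A call with a gripper value outside its range is refused whole. The fingers move at their own pace and stop on an object; "grip_force" is the grip in N (left out, the last holds). Time passes only in rows, so rows that do not move let the fingers close. It gives the time, the measured TCP pose, the force and the opening at its end, in the units of the state.
- read_state(): the state, without advancing time (a new reading comes with each control period).
- grab_frame(name): name is "side" or "top" or "wrist"; returns a dict with "pixels" (420x560x3 uint8, blue, green, red), "fov_y" (degrees; the focal length in pixels is half the picture's height over the tangent of half this angle, whatever the lens; pixels are square), "cx", "cy" (the principal point, pixels), "k1" (the pictures are not rectified: a ray, as slopes to the right and down, at radius r is drawn at 1 + k1 r^2 times it, then the intrinsics apply), "extrinsics" (4x4, takes a point from camera to world coordinates). Camera axes: x right, y down, z forward; pixel columns grow to the right and rows downward; lengths in m; the calibration is good to about 2 mm. A picture is of the moment at which its call begins. There is no depth.
- job_done(): hands the job in, once; it reports no verdict.
The state is a dict: "clock": time; "joint_positions": joint angles; "qvel": joint speeds; "tau": joint torques, N m; "eef_pos": TCP position; "eef_rot": TCP orientation; "contact_force": force on the tool from outside, world axes, zero at the start; "moment": the same for the moment, N m; "width": finger opening in m.
Only numpy, scipy, OpenCV 4.12 (cv2) and the standard library are available. Lean on these libraries where they do the work, as an engineer would, in place of code of your own. Each camera call takes 0.05 s, during which the arm holds its last target.

## Working session

There is one attempt and no reset: what is moved stays moved. The work goes in short steps, Python scripts to look and compute and a tool call to move; the robot and the scene stay as the last step left them, time stands still between calls to the robot, and variables do not carry over. Pictures are saved under pics/ and viewed, and the job is handed in when it is done.

Besides the shell and the picture viewer there is one more tool, called after "Call:" in YAML: its name, and indented under it one key for each argument. play_rows: Moves the arm, as the interface text tells. Its arguments: {"type":"object","properties":{"plan":{"type":"array","items":{"type":"object","properties":{"rx":{"type":"number"},"ry":{"type":"number"},"rz":{"type":"number"},"dx":{"type":"number"},"dy":{"type":"number"},"dz":{"type":"number"},"jaw":{"type":"number"}}}},"grip_force":{"type":"number"}},"required":["plan"]}

```bash
ls; mkdir -p pics; cat > h.py <<'E'
import numpy as np, cv2
from rig import read_state, grab_frame, job_done, grip_depth
def ray(f,u,v):
    h=f["pixels"].shape[0]; F=h/2/np.tan(np.radians(f["fov_y"])/2)
    K=np.array([[F,0,f["cx"]],[0,F,f["cy"]],[0,0,1]])
    d=cv2.undistortPoints(np.array([[[u,v]]],float),K,np.array([f["k1"],0,0,0]))[0,0]
    E=np.array(f["extrinsics"]); return E[:3,3],E[:3,:3]@np.array([d[0],d[1],1.])
def onz(f,u,v,z):
    o,d=ray(f,u,v); return o+d*(z-o[2])/d[2]
def proj(f,p):
    h=f["pixels"].shape[0]; F=h/2/np.tan(np.radians(f["fov_y"])/2)
    E=np.array(f["extrinsics"]); c=E[:3,:3].T@(np.array(p)-E[:3,3]); s=c[:2]/c[2]
    s=s*(1+f["k1"]*(s@s)); return s*F+[f["cx"],f["cy"]]
E
python3 - <<'E'
from h import *
for n in("side","top","wrist"):
    f=grab_frame(n); cv2.imwrite(f"pics/{n}0.png",f["pixels"]); print(n,f["fov_y"],f["cx"],f["cy"],f["k1"],np.round(f["extrinsics"],3).tolist())
    import pickle; pickle.dump(f,open(f"{n}0.pkl","wb"))
s=read_state(); print(s, grip_depth if not callable(grip_depth) else grip_depth())
E
```

```text
pics
side 53.80395323136166 281.6436656120504 214.66719008140802 -0.04546989749539934 [[-0.97, -0.177, 0.166, 0.211], [-0.243, 0.683, -0.689, 0.72], [0.009, -0.709, -0.705, 0.946], [0.0, 0.0, 0.0, 1.0]]
top 43.17731255520911 278.2027738211102 212.79250452501907 -0.2095222964849969 [[0.026, -0.981, 0.19, 0.104], [-0.999, -0.029, -0.013, -0.142], [0.018, -0.19, -0.982, 1.697], [0.0, 0.0, 0.0, 1.0]]
wrist 70.25727460515486 278.50385317367426 207.77535630203852 0.010461502013918794 [[0.401, -0.876, -0.268, 0.36], [-0.916, -0.384, -0.115, -0.635], [-0.002, 0.291, -0.957, 0.372], [0.0, 0.0, 0.0, 1.0]]
{'clock': 0.15, 'joint_positions': array([ 1.0822995 ,  0.59995467, -0.00252797,  1.59997177,  0.0018109 ,
        0.94290488, -0.07978483]), 'qvel': array([-1.52965434e-03, -3.10126233e-03,  2.57138189e-03, -1.35191428e-04,
        8.61675835e-05,  1.58869671e-03,  4.51524866e-04]), 'tau': array([ 2.99667860e-03, -7.76995039e+01,  1.56686615e+00, -2.58234966e+01,
        1.25242982e-02,  6.83112143e-03,  6.53589353e-06]), 'eef_pos': array([ 0.29001776, -0.66406034,  0.23059678]), 'eef_rot': array([-2.80029467e-04,  8.36754944e-01, -5.47577192e-01, -5.51472238e-04]), 'contact_force': array([ 0.3030405 , -0.70777142, -0.29634868]), 'moment': array([ 0.01972934, -0.02849658,  0.00778536]), 'width': 0.08541129160040241} 0.0187
```

View pics/top0.png

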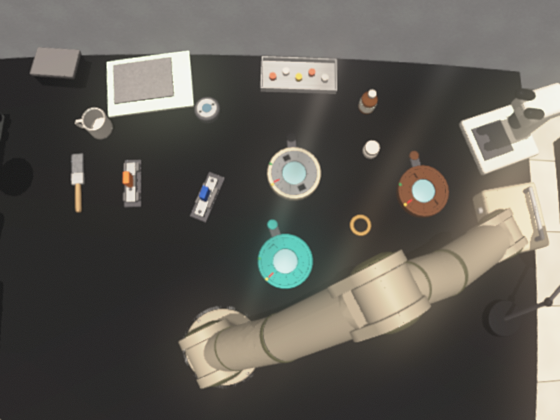

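View pics/side0.png

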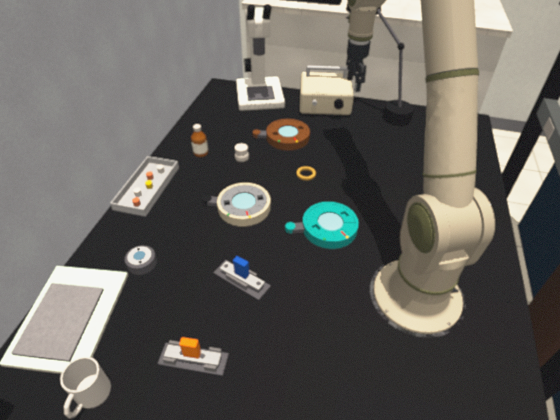

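View pics/wrist0.png

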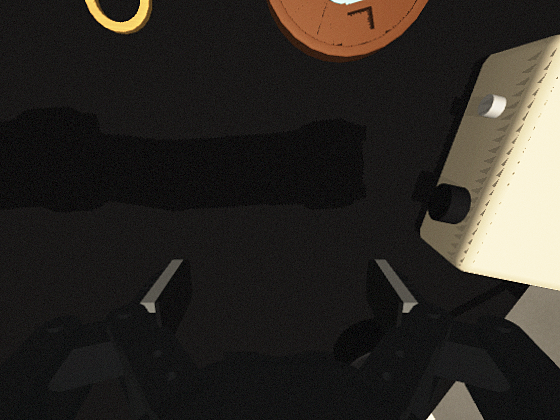

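Candidates in the top view:
- Magnifier heads: cream (293,173), brown (423,190), turquoise (286,261). I choose cream.
- Spanners: blue (206,194), orange (131,180). I choose blue.

I'll check both choices in a crop.

```bash
python3 - <<'E'
from h import *
import pickle
t=pickle.load(open("top0.pkl","rb"))["pixels"]; s=pickle.load(open("side0.pkl","rb"))["pixels"]
a=cv2.resize(t[135:235,180:330],None,fx=5,fy=5,interpolation=cv2.INTER_CUBIC)
cv2.imwrite("pics/topc.png",a)
cv2.imwrite("pics/sidec.png",cv2.resize(s[170:305,195:285],None,fx=4.4,fy=4.4,interpolation=cv2.INTER_CUBIC))
for n in("top","side"):
    f=pickle.load(open(n+"0.pkl","rb")); hsv=cv2.cvtColor(f["pixels"],cv2.COLOR_BGR2HSV)
    m=cv2.inRange(hsv,(105,130,50),(130,255,255)); k,l,st,c=cv2.connectedComponentsWithStats(m)
    for i in range(1,k):
        if st[i,4]>15: print(n,st[i],c[i])
E
```

```text
top [200 186   9  15  93] [203.94623656 192.87096774]
side [232 255  17  23 255] [240.85098039 265.6627451 ]
```

View pics/topc.png

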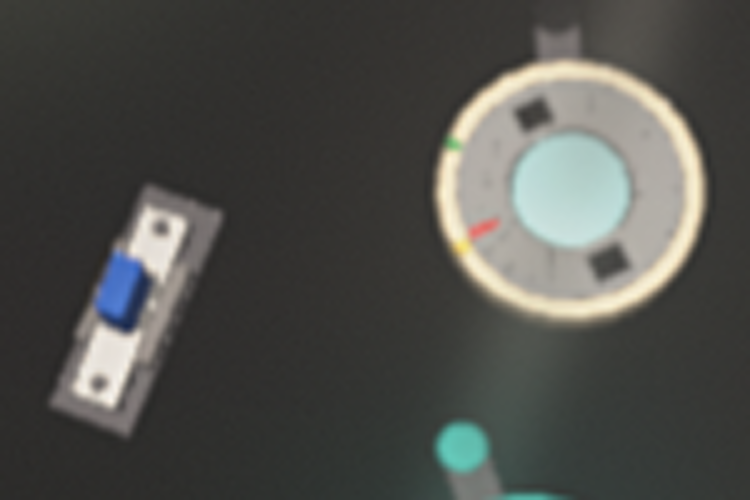

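View pics/sidec.png

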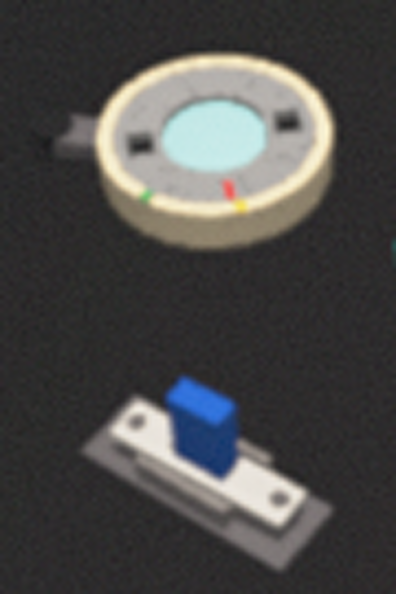

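```bash
cat >> h.py <<'E'
def tri(*obs):
    A=np.zeros((3,3));b=np.zeros(3);L=[]
    for f,u,v in obs:
        o,d=ray(f,u,v);d=d/np.linalg.norm(d);P=np.eye(3)-np.outer(d,d);A+=P;b+=P@o;L.append((P,o))
    x=np.linalg.solve(A,b); return x,[np.linalg.norm(P@(x-o)) for P,o in L]
E
python3 - <<'E'
from h import *
import pickle
t=pickle.load(open("top0.pkl","rb"));s=pickle.load(open("side0.pkl","rb"))
T=lambda u,v:(t,180+(u+.5)/5-.5,135+(v+.5)/5-.5)
S=lambda u,v:(s,195+(u+.5)/4.4-.5,170+(v+.5)/4.4-.5)
for n,a,b in [("pinA",T(160,228),S(137,422)),("pinB",T(98,383),S(280,498)),("holeA",T(533,114),S(141,144)),("holeB",T(608,262),S(287,122)),("red",T(484,229),S(229,189)),("yel",T(462,247),S(240,206)),("grn",T(452,144),S(147,196))]:
    x,e=tri(a,b); print(n,x.round(4),np.round(e,4),"onz.034",onz(*a,.034).round(4),onz(*b,.034).round(4))
# housing ellipse centre
hsv=cv2.cvtColor(t["pixels"],cv2.COLOR_BGR2HSV)[135:235,180:330]
a=onz(*T(436,190),.034);b=onz(*T(706,190),.034);c=onz(*T(570,59),.034);d=onz(*T(570,322),.034);print(a,b,c,d)
E
```

```text
pinA [0.5303 0.0558 0.024 ] [0.001 0.001] onz.034 [0.5267 0.0545 0.034 ] [0.5278 0.063  0.034 ]
pinB [0.4256 0.0904 0.025 ] [0.0005 0.0005] onz.034 [0.4234 0.0891 0.034 ] [0.424  0.0965 0.034 ]
holeA [ 0.6126 -0.1852  0.0292] [0.0004 0.0004] onz.034 [ 0.6107 -0.1851  0.034 ] [ 0.611  -0.1805  0.034 ]
holeB [ 0.5152 -0.2361  0.0282] [0.001 0.001] onz.034 [ 0.5127 -0.2358  0.034 ] [ 0.5144 -0.2302  0.034 ]
red [ 0.5345 -0.1551  0.0305] [0.0013 0.0013] onz.034 [ 0.5322 -0.1552  0.034 ] [ 0.5346 -0.1519  0.034 ]
yel [ 0.5221 -0.1412  0.0299] [0.0012 0.0012] onz.034 [ 0.5198 -0.1413  0.034 ] [ 0.522  -0.1375  0.034 ]
grn [ 0.5896 -0.1328  0.0315] [0.0002 0.0002] onz.034 [ 0.5887 -0.1328  0.034 ] [ 0.5888 -0.1305  0.034 ]
[ 0.55732714 -0.12337672  0.034     ] [ 0.56296675 -0.2988609   0.034     ] [ 0.6492747  -0.20856132  0.034     ] [ 0.47229625 -0.21206775  0.034     ]
```

The crops confirm the choice. The cream head's silver ring has its red line at (277,180), by the yellow dot (272,184), with the green dot at (270,164). The blue spanner's pin spacing triangulates to 110 mm, as described. Spanner centre is about (0.478, 0.073) at yaw -18°. Ring centre is about (0.562, -0.210) with its holes at 27°.

Moving above the spanner.

Call:
play_rows:
  plan:
    - {"dx": -4.6,"dy": -3.6,"jaw": 100}
    - {"dx": -4.6,"dy": -3.6,"jaw": 100}
    - {"dx": -4.6,"dy": -3.6,"jaw": 100}
    - {"dx": -4.6,"dy": -3.6,"jaw": 100}
    - {"dx": -4.6,"dy": -3.6,"jaw": 100}
    - {"dx": -4.6,"dy": -3.6,"jaw": 100}
    - {"dx": -4.6,"dy": -3.6,"jaw": 100}
    - {"dx": -4.6,"dy": -3.6,"jaw": 100}

```text
$.plan[0]: bad value
```

Call:
play_rows:
  plan:
    - {"dx": -4.6,"dy": -3.6,"jaw": 100}
    - {"dx": -4.6,"dy": -3.6,"jaw": 100}
    - {"dx": -4.6,"dy": -3.6,"jaw": 100}
    - {"dx": -4.6,"dy": -3.6,"jaw": 100}
    - {"dx": -4.6,"dy": -3.6,"jaw": 100}
    - {"rz": 0.15,"jaw": 100}
    - {"rz": 0.15,"jaw": 100}
    - {"rz": 0.15,"jaw": 100}

```text
$.plan[0]: bad value
```

Call:
play_rows:
  plan:
    - {"rz": 0.15,"jaw": 100}
    - {"rz": 0.13,"jaw": 100}
    - {"jaw": 100}
    - {"jaw": 100}

```text
$.plan[0]: bad value
```

```bash
python3 - <<'E'
from h import *
import pickle
f=grab_frame("wrist");pickle.dump(f,open("w1.pkl","wb"));cv2.imwrite("pics/w1.png",f["pixels"])
s=read_state();print(s["clock"],s["eef_pos"],s["eef_rot"],s["joint_positions"])
E
```

```text
0.2 [ 0.29007994 -0.66415919  0.23073128] [-2.14060129e-04  8.36744616e-01 -5.47593123e-01 -4.16044392e-04] [ 1.08229135  0.59985457 -0.00252287  1.59979793  0.00178944  0.94287786
 -0.07981387]
```

View pics/w1.png

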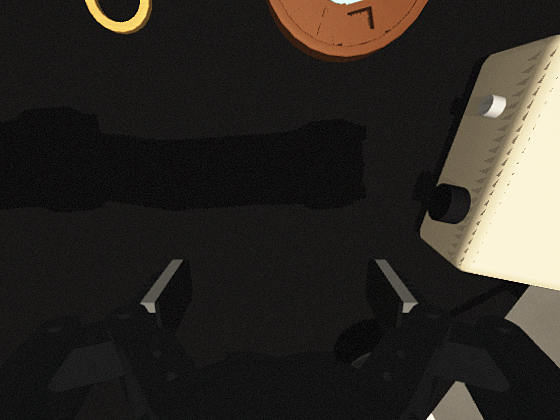

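The calls were refused, so nothing moved. I'll try again with every key given.

Call:
play_rows:
  plan:
    - {"rx": 0,"ry": 0,"rz": 0,"dx": -4.6,"dy": -3.6,"dz": 0,"jaw": 100}
    - {"rx": 0,"ry": 0,"rz": 0,"dx": -4.6,"dy": -3.6,"dz": 0,"jaw": 100}
    - {"rx": 0,"ry": 0,"rz": 0,"dx": -4.6,"dy": -3.6,"dz": 0,"jaw": 100}
    - {"rx": 0,"ry": 0,"rz": 0,"dx": -4.6,"dy": -3.6,"dz": 0,"jaw": 100}
    - {"rx": 0,"ry": 0,"rz": 0,"dx": -4.6,"dy": -3.6,"dz": 0,"jaw": 100}
    - {"rx": 0,"ry": 0,"rz": 0,"dx": -4.6,"dy": -3.6,"dz": 0,"jaw": 100}
    - {"rx": 0,"ry": 0,"rz": 0,"dx": -4.6,"dy": -3.6,"dz": 0,"jaw": 100}
    - {"rx": 0,"ry": 0,"rz": 0,"dx": -4.6,"dy": -3.6,"dz": 0,"jaw": 100}

```text
clock: 1.2
eef_pos: [0.4071, -0.2101, 0.2314]
eef_rot: [-0.0, 0.837, -0.548, 0.0]
contact_force: [0.5, 0.3, -0.1]
width: 0.0856
```

Call:
play_rows:
  plan:
    - {"rx": 0,"ry": 0,"rz": 0,"dx": -4.6,"dy": -3.6,"dz": 0,"jaw": 100}
    - {"rx": 0,"ry": 0,"rz": 0,"dx": -4.6,"dy": -3.6,"dz": 0,"jaw": 100}
    - {"rx": 0,"ry": 0,"rz": 0,"dx": -4.6,"dy": -3.6,"dz": 0,"jaw": 100}
    - {"rx": 0,"ry": 0,"rz": 0,"dx": -4.6,"dy": -3.6,"dz": 0,"jaw": 100}
    - {"rx": 0,"ry": 0,"rz": 0,"dx": -4.6,"dy": -3.6,"dz": 0,"jaw": 100}
    - {"rx": 0,"ry": 0,"rz": 0.15,"dx": 0,"dy": 0,"dz": 0,"jaw": 100}
    - {"rx": 0,"ry": 0,"rz": 0.15,"dx": 0,"dy": 0,"dz": 0,"jaw": 100}
    - {"rx": 0,"ry": 0,"rz": 0.15,"dx": 0,"dy": 0,"dz": 0,"jaw": 100}

```text
clock: 2.2
eef_pos: [0.4796, 0.0712, 0.2312]
eef_rot: [-0.0, -0.692, 0.722, 0.0]
contact_force: [0.1, 0.2, 0.2]
width: 0.0857
```

Call:
play_rows:
  plan:
    - {"rx": 0,"ry": 0,"rz": 0.15,"dx": 0,"dy": 0,"dz": 0,"jaw": 100}
    - {"rx": 0,"ry": 0,"rz": 0.13,"dx": 0,"dy": 0,"dz": 0,"jaw": 100}
    - {"rx": 0,"ry": 0,"rz": 0,"dx": 0,"dy": 0,"dz": 0,"jaw": 100}

```text
clock: 2.58
eef_pos: [0.4796, 0.0711, 0.2312]
eef_rot: [-0.0, -0.587, 0.81, -0.0]
contact_force: [-0.8, -0.3, -0.2]
width: 0.0853
```

```bash
python3 - <<'E'
from h import *
import pickle
for n in("wrist","top","side"):
    f=grab_frame(n);pickle.dump(f,open(n+"1.pkl","wb"));cv2.imwrite(f"pics/{n}1.png",f["pixels"])
s=read_state();print(s["clock"],s["eef_pos"],s["eef_rot"],s["joint_positions"])
E
```

```text
2.725 [0.47968573 0.07097223 0.23127147] [ 8.60884316e-07 -5.87242272e-01  8.09411214e-01 -6.30609584e-06] [-0.29372876  0.31391041  0.03840111  2.13868446 -0.01862311  0.68929326
 -2.12912808]
```

View pics/wrist1.png

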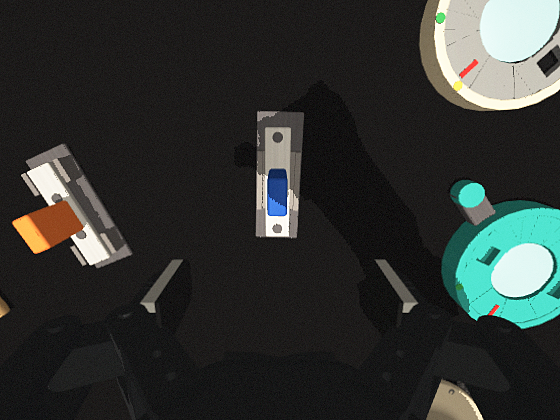

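The wrist view shows the blue spanner upright and square to the jaws, with pin dots at (277,137) and (277,228). I'll combine these with the earlier views.

```bash
python3 - <<'E'
from h import *
import pickle
w=pickle.load(open("wrist1.pkl","rb"));t=pickle.load(open("top0.pkl","rb"));s=pickle.load(open("side0.pkl","rb"))
T=lambda u,v:(t,180+(u+.5)/5-.5,135+(v+.5)/5-.5)
S=lambda u,v:(s,195+(u+.5)/4.4-.5,170+(v+.5)/4.4-.5)
g=cv2.cvtColor(w["pixels"],cv2.COLOR_BGR2GRAY)
def cen(u,v,r=9):
    p=g[v-r:v+r+1,u-r:u+r+1]; m=(p<110).astype(np.uint8);k,l,st,c=cv2.connectedComponentsWithStats(m)
    i=l[r,r]; print(st[i]); return c[i]+[u-r,v-r]
a=cen(277,137);b=cen(277,228);print(a,b)
A=tri((w,*a),T(160,228),S(137,422));B=tri((w,*b),T(98,383),S(280,498));print(A,B)
for z in(.022,.025,.028):
    p=onz(w,*a,z);q=onz(w,*b,z);print(z,p,q,(p+q)/2,np.linalg.norm(p-q),np.degrees(np.arctan2(*(p-q)[1::-1])))
# handle top
hsv=cv2.cvtColor(w["pixels"],cv2.COLOR_BGR2HSV);m=cv2.inRange(hsv,(105,130,50),(130,255,255));print(cv2.boundingRect(m))
x,y,ww,h=cv2.boundingRect(m);print([onz(w,x+ww/2,yy,z).round(4) for yy,z in((y,.087),(y+h,.087))])
E
```

```text
[ 5  4 10 11 90]
[  0   0  19  18 332]
[277.31111111 136.88888889] [277.04819277 227.50903614]
(array([0.53084521, 0.05572297, 0.02329827]), [np.float64(0.0007338845757112528), np.float64(0.001355607256456495), np.float64(0.0007301253166786611)]) (array([0.42618446, 0.09030865, 0.0238685 ]), [np.float64(0.000819378571889738), np.float64(0.0008356913216688755), np.float64(0.0006088910954879518)])
0.022 [0.53149107 0.05589107 0.022     ] [0.42632852 0.09079969 0.022     ] [0.4789098  0.07334538 0.022     ] 0.11080511108880389 -18.363546555875295
0.025 [0.53166623 0.05582372 0.025     ] [0.42740222 0.09043408 0.025     ] [0.47953422 0.0731289  0.025     ] 0.10985836936561498 -18.36354655587529
0.028 [0.5318414  0.05575638 0.028     ] [0.42847591 0.09006847 0.028     ] [0.48015865 0.07291243 0.028     ] 0.10891162764242597 -18.363546555875303
(268, 169, 19, 47)
[array([0.5066, 0.0637, 0.087 ]), array([0.4612, 0.0786, 0.087 ])]
```

Call:
play_rows:
  plan:
    - {"rx": 0,"ry": 0,"rz": 0.005,"dx": -0.2,"dy": 0.1,"dz": 5,"jaw": 100}
    - {"rx": 0,"ry": 0,"rz": 0,"dx": 0,"dy": 0,"dz": 5,"jaw": 100}
    - {"rx": 0,"ry": 0,"rz": 0,"dx": 0,"dy": 0,"dz": 4,"jaw": 100}
    - {"rx": 0,"ry": 0,"rz": 0,"dx": 0,"dy": 0,"dz": 3,"jaw": 100}
    - {"rx": 0,"ry": 0,"rz": 0,"dx": 0,"dy": 0,"dz": 2.3,"jaw": 100}
    - {"rx": 0,"ry": 0,"rz": 0,"dx": 0,"dy": 0,"dz": 0,"jaw": 100}

```text
clock: 3.48
eef_pos: [0.4786, 0.0729, 0.0369]
eef_rot: [-0.001, -0.585, 0.811, 0.001]
contact_force: [-0.4, -0.3, 0.3]
width: 0.0857
```

Call:
play_rows:
  plan:
    - {"rx": 0,"ry": 0,"rz": 0,"dx": 0,"dy": 0,"dz": 0,"jaw": 10}
    - {"rx": 0,"ry": 0,"rz": 0,"dx": 0,"dy": 0,"dz": 0,"jaw": 10}
    - {"rx": 0,"ry": 0,"rz": 0,"dx": 0,"dy": 0,"dz": 0,"jaw": 10}
    - {"rx": 0,"ry": 0,"rz": 0,"dx": 0,"dy": 0,"dz": 0,"jaw": 10}
    - {"rx": 0,"ry": 0,"rz": 0,"dx": 0,"dy": 0,"dz": 0,"jaw": 10}
    - {"rx": 0,"ry": 0,"rz": 0,"dx": 0,"dy": 0,"dz": 0,"jaw": 10}
    - {"rx": 0,"ry": 0,"rz": 0,"dx": 0,"dy": 0,"dz": 0,"jaw": 10}
  grip_force: 60

```text
clock: 4.35
eef_pos: [0.4797, 0.0732, 0.0389]
eef_rot: [0.0, -0.584, 0.812, -0.0]
contact_force: [-0.3, 0.5, 7.0]
width: 0.0193
```

Call:
play_rows:
  plan:
    - {"rx": 0,"ry": 0,"rz": 0,"dx": 0,"dy": 0,"dz": -1.5,"jaw": 10}
    - {"rx": 0,"ry": 0,"rz": 0,"dx": 0,"dy": 0,"dz": -2.5,"jaw": 10}
    - {"rx": 0,"ry": 0,"rz": 0,"dx": 0,"dy": 0,"dz": -2.5,"jaw": 10}
    - {"rx": 0,"ry": 0,"rz": 0,"dx": 0,"dy": 0,"dz": -2.5,"jaw": 10}

```text
clock: 4.85
eef_pos: [0.4791, 0.0731, 0.1299]
eef_rot: [0.0, -0.584, 0.812, -0.0]
contact_force: [0.6, 0.3, -2.7]
width: 0.0197
```

Call:
play_rows:
  plan:
    - {"rx": 0,"ry": 0,"rz": 0,"dx": 2,"dy": -1.4,"dz": 0,"jaw": 10}
    - {"rx": 0,"ry": 0,"rz": 0,"dx": 4,"dy": -2.8,"dz": 0,"jaw": 10}
    - {"rx": 0,"ry": 0,"rz": 0,"dx": 4,"dy": -2.8,"dz": 0,"jaw": 10}
    - {"rx": 0,"ry": 0,"rz": 0,"dx": 4,"dy": -2.8,"dz": 0,"jaw": 10}
    - {"rx": 0,"ry": 0,"rz": 0,"dx": 4,"dy": -2.8,"dz": 0,"jaw": 10}
    - {"rx": 0,"ry": 0,"rz": 0,"dx": 4,"dy": -2.8,"dz": 0,"jaw": 10}
    - {"rx": 0,"ry": 0,"rz": 0,"dx": 2.3,"dy": -1.5,"dz": 0,"jaw": 10}

```text
clock: 5.72
eef_pos: [0.5623, -0.2141, 0.1292]
eef_rot: [-0.0, -0.583, 0.812, -0.001]
contact_force: [-0.5, 1.1, -2.0]
width: 0.0197
```

Call:
play_rows:
  plan:
    - {"rx": 0,"ry": 0,"rz": -0.1,"dx": 0,"dy": 0,"dz": 0,"jaw": 10}
    - {"rx": 0,"ry": 0,"rz": -0.14,"dx": 0,"dy": 0,"dz": 0,"jaw": 10}
    - {"rx": 0,"ry": 0,"rz": -0.14,"dx": 0,"dy": 0,"dz": 0,"jaw": 10}
    - {"rx": 0,"ry": 0,"rz": -0.14,"dx": 0,"dy": 0,"dz": 0,"jaw": 10}
    - {"rx": 0,"ry": 0,"rz": -0.14,"dx": 0,"dy": 0,"dz": 0,"jaw": 10}
    - {"rx": 0,"ry": 0,"rz": -0.14,"dx": 0,"dy": 0,"dz": 0,"jaw": 10}
    - {"rx": 0,"ry": 0,"rz": 0,"dx": 0,"dy": 0,"dz": 0,"jaw": 10}
    - {"rx": 0,"ry": 0,"rz": 0,"dx": 0,"dy": 0,"dz": 0,"jaw": 10}

```text
clock: 6.72
eef_pos: [0.5622, -0.2111, 0.1287]
eef_rot: [0.0, 0.853, -0.521, 0.0]
contact_force: [-0.2, -1.0, -2.3]
width: 0.0193
```

```bash
python3 - <<'E'
from h import *
import pickle
for n in("wrist","top","side"):
    f=grab_frame(n);pickle.dump(f,open(n+"2.pkl","wb"));cv2.imwrite(f"pics/{n}2.png",f["pixels"])
s=read_state();print(s["clock"],s["eef_pos"],s["eef_rot"],s["joint_positions"])
p=pickle.load(open("side2.pkl","rb"))["pixels"];q=pickle.load(open("top2.pkl","rb"))["pixels"]
cv2.imwrite("pics/side2c.png",cv2.resize(p[110:260,180:330],None,fx=4,fy=4,interpolation=cv2.INTER_CUBIC))
cv2.imwrite("pics/top2c.png",cv2.resize(q[120:230,220:360],None,fx=5,fy=5,interpolation=cv2.INTER_CUBIC))
E
```

```text
6.875 [ 0.56239551 -0.21084575  0.1284108 ] [ 1.32887578e-04  8.53750712e-01 -5.20681961e-01  1.34217171e-05] [ 0.43665794  0.59126123 -0.25435825  1.96746337  0.24695508  0.61238066
 -1.07467705]
```

View pics/wrist2.png

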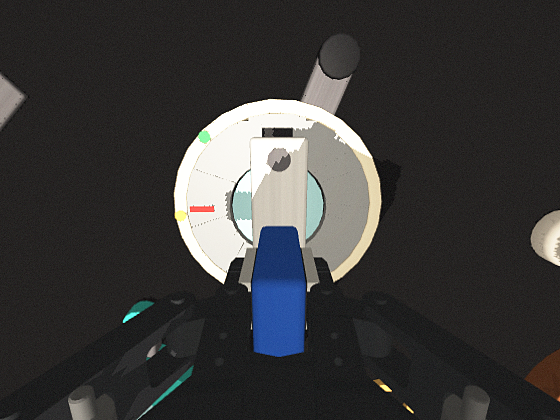

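View pics/side2c.png

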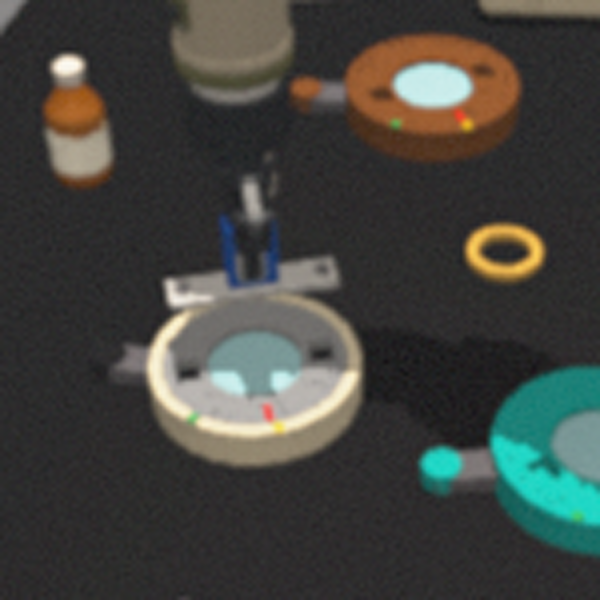

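View pics/top2c.png

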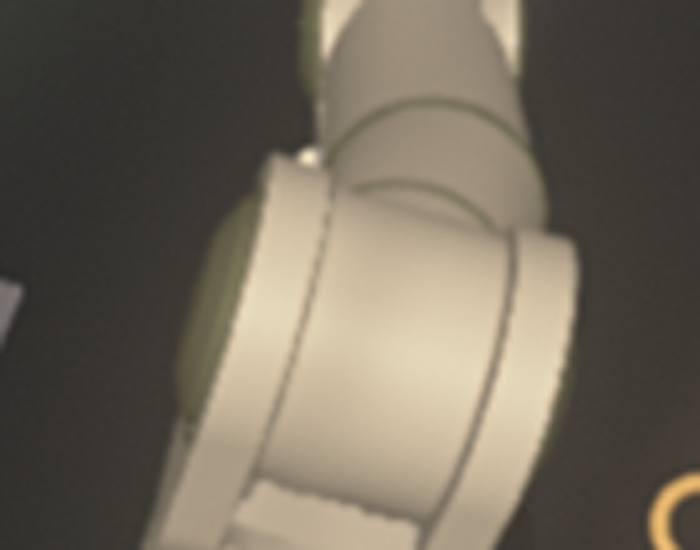

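The wrist view shows the spanner held level, with its near pin dot at (279,159) just ahead of hole A at (278,131). The red line is at (202,209), yellow dot at (181,215) and green dot at (205,137). I'll refine the ring centre from this view.

```bash
python3 - <<'E'
from h import *
import pickle
w=pickle.load(open("wrist2.pkl","rb"));im=w["pixels"]
cv2.imwrite("pics/w2c.png",cv2.resize(im[90:190,200:360],None,fx=5,fy=5,interpolation=cv2.INTER_CUBIC))
s=read_state();
# outer rim edge: scan radially from glass centre at z=.034
g=cv2.GaussianBlur(cv2.cvtColor(im,cv2.COLOR_BGR2GRAY),(3,3),0).astype(float)
c0=np.array([.562,-.2105]);P=[]
for a in np.radians(np.arange(0,360,3)):
    prof=[];rs=np.arange(.078,.096,.0003)
    for r in rs:
        u,v=proj(w,[c0[0]+r*np.cos(a),c0[1]+r*np.sin(a),.034]); prof.append(cv2.getRectSubPix(g.astype(np.float32),(1,1),(float(u),float(v)))[0,0] if 0<u<559 and 0<v<300 else 0)
    d=np.diff(prof); i=d.argmin()
    if d[i]<-12 and prof[5]>120: P.append((c0[0]+rs[i]*np.cos(a),c0[1]+rs[i]*np.sin(a),np.degrees(a)))
P=np.array(P);print(len(P))
for _ in range(4):
    A=np.c_[2*P[:,:2],np.ones(len(P))];x=np.linalg.lstsq(A,(P[:,:2]**2).sum(1),rcond=None)[0]
    R=np.sqrt(x[2]+x[0]**2+x[1]**2);e=np.hypot(*(P[:,:2]-x[:2]).T)-R;P=P[abs(e)<max(.001,2*e.std())]
print("centre",x[:2],"R",R,len(P),e.std(),P[:,2].round())
C=x[:2]
for n,u,v in(("red",202,209),("yel",181,215),("grn",205,137),):
    p=onz(w,u,v,.034)[:2]-C;print(n,np.hypot(*p),np.degrees(np.arctan2(p[1],p[0])))
print("pin",onz(w,279,159,.128-.0224+.008), s["eef_pos"])
E
```

```text
97
centre [ 0.56509942 -0.20948953] R 0.08516220656386508 96 0.00024190032639993702 [  0.   3.   6.   9.  12.  15.  18.  21.  24.  27.  30.  33.  36.  39.
  42.  45.  48.  51.  54.  57.  60.  63.  66.  69.  72.  75.  78.  81.
  84.  87.  90.  93.  96.  99. 102. 105. 108. 111. 114. 117. 120. 123.
 126. 129. 132. 135. 138. 141. 144. 147. 150. 153. 156. 159. 162. 165.
 168. 171. 246. 249. 252. 255. 258. 261. 264. 267. 270. 273. 276. 279.
 282. 285. 288. 291. 294. 297. 300. 303. 306. 309. 312. 315. 318. 321.
 324. 327. 330. 333. 336. 339. 342. 345. 348. 351. 354. 357.]
red 0.062334353257487984 117.71101508603692
yel 0.08041196183823981 121.32419332125058
grn 0.08006844324140448 71.19731441265624
pin [ 0.61145708 -0.1872033   0.1136    ] [ 0.56239551 -0.21084575  0.1284108 ]
```

View pics/w2c.png

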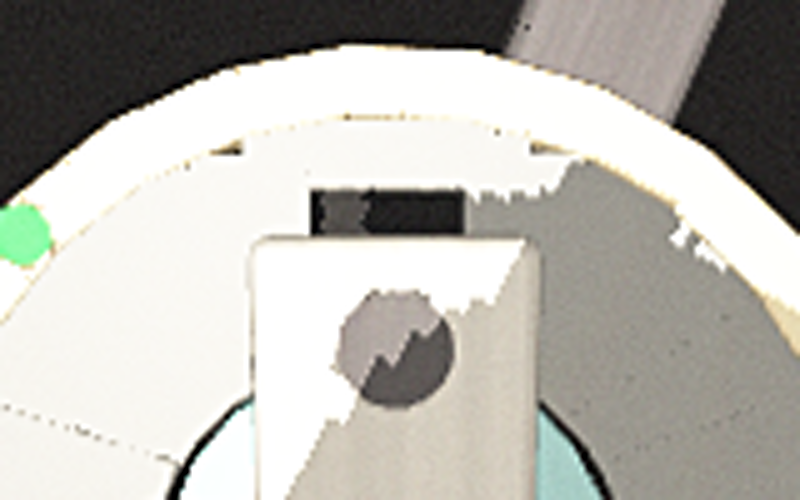

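Call:
play_rows:
  plan:
    - {"rx": 0,"ry": 0,"rz": 0,"dx": -0.1,"dy": -0.3,"dz": 1.4,"jaw": 10}
    - {"rx": 0,"ry": 0,"rz": 0,"dx": 0,"dy": 0,"dz": 2,"jaw": 10}
    - {"rx": 0,"ry": 0,"rz": 0,"dx": 0,"dy": 0,"dz": 2,"jaw": 10}
    - {"rx": 0,"ry": 0,"rz": 0,"dx": 0,"dy": 0,"dz": 0,"jaw": 10}
    - {"rx": 0,"ry": 0,"rz": 0,"dx": 0,"dy": 0,"dz": 0,"jaw": 10}

```text
clock: 7.5
eef_pos: [0.5648, -0.2085, 0.0743]
eef_rot: [0.0, 0.854, -0.52, -0.0]
contact_force: [0.7, 0.2, -2.0]
width: 0.0193
```

```bash
python3 - <<'E'
from h import *
import pickle
for n in("wrist","side"):
    f=grab_frame(n);pickle.dump(f,open(n+"3.pkl","wb"))
s=read_state();print(s["clock"],s["eef_pos"],s["eef_rot"])
w=pickle.load(open("wrist3.pkl","rb"));p=pickle.load(open("side3.pkl","rb"))["pixels"]
cv2.imwrite("pics/side3c.png",cv2.resize(p[150:250,190:310],None,fx=5,fy=5,interpolation=cv2.INTER_CUBIC))
cv2.imwrite("pics/w3c.png",cv2.resize(w["pixels"][60:210,170:390],None,fx=3.6,fy=3.6,interpolation=cv2.INTER_CUBIC))
C=np.array([.5651,-.2095]); w2=pickle.load(open("wrist2.pkl","rb"))
for u,v in((262.2,127.6),(293,127.6)):
    q=onz(w2,u,v,.034)[:2]-C; print(q, np.hypot(*q),np.degrees(np.arctan2(q[1],q[0])))
E
```

```text
7.6 [ 0.56508559 -0.20871833  0.07484486] [-1.22932698e-04  8.54074846e-01 -5.20149909e-01  4.62396880e-04]
[0.05227387 0.0396552 ] 0.06561320364429268 37.18412338701041
[0.06303735 0.01868958] 0.06574958126667876 16.514256739033613
```

View pics/side3c.png

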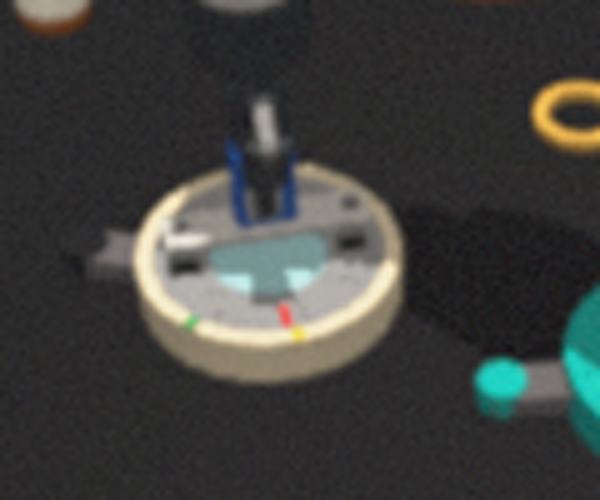

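View pics/w3c.png

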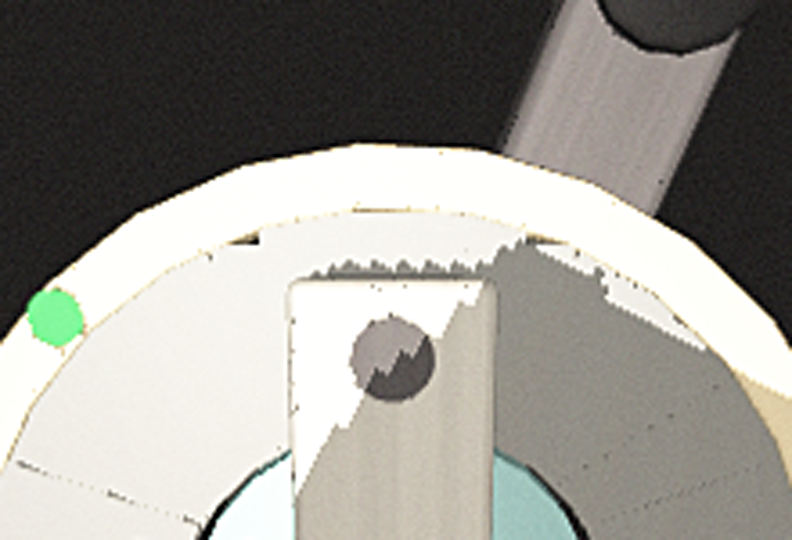

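Call:
play_rows:
  plan:
    - {"rx": 0,"ry": 0,"rz": 0,"dx": 0,"dy": 0,"dz": 0.5,"jaw": 10}
    - {"rx": 0,"ry": 0,"rz": 0,"dx": 0,"dy": 0,"dz": 0.4,"jaw": 10}
    - {"rx": 0,"ry": 0,"rz": 0,"dx": 0,"dy": 0,"dz": 0,"jaw": 10}

```text
clock: 7.98
eef_pos: [0.5644, -0.2086, 0.0649]
eef_rot: [0.0, 0.854, -0.52, -0.0]
contact_force: [0.2, -0.2, -2.1]
width: 0.0193
```

```bash
python3 - <<'E'
from h import *
import pickle
w=pickle.load(open("wrist3.pkl","rb"))
p=onz(w,278.9,159.4,.0604);C=np.array([.5651,-.2095]);a=np.radians(27)
d=p[:2]-C-.055*np.array([np.cos(a),np.sin(a)]);print(p,d,"along",d@[np.cos(a),np.sin(a)],"across",d@[-np.sin(a),np.cos(a)])
E
```

```text
[ 0.61393628 -0.18438516  0.0604    ] [-0.00016908  0.00014536] along -8.465763509549285e-05 across 0.0002062748646906529
```

Aligned to within 1 mm, and the pins are entering freely (force unchanged at -2 N). Lowering to seat.

Call:
play_rows:
  plan:
    - {"rx": 0,"ry": 0,"rz": 0,"dx": 0,"dy": 0,"dz": 0.4,"jaw": 10}
    - {"rx": 0,"ry": 0,"rz": 0,"dx": 0,"dy": 0,"dz": 0.3,"jaw": 10}
    - {"rx": 0,"ry": 0,"rz": 0,"dx": 0,"dy": 0,"dz": 0,"jaw": 10}

```text
clock: 8.35
eef_pos: [0.5645, -0.2086, 0.0579]
eef_rot: [0.0, 0.854, -0.52, -0.0]
contact_force: [-0.2, 0.0, -1.7]
width: 0.019
```

Call:
play_rows:
  plan:
    - {"rx": 0,"ry": 0,"rz": 0,"dx": 0,"dy": 0,"dz": 0.1,"jaw": 10}
    - {"rx": 0,"ry": 0,"rz": 0,"dx": 0,"dy": 0,"dz": 0,"jaw": 10}

```text
clock: 8.6
eef_pos: [0.5646, -0.2087, 0.0572]
eef_rot: [0.0, 0.854, -0.52, -0.0]
contact_force: [0.0, 0.0, -1.7]
width: 0.0191
```

Call:
play_rows:
  plan:
    - {"rx": 0,"ry": 0,"rz": 0,"dx": 0,"dy": 0,"dz": 0.1,"jaw": 10}
    - {"rx": 0,"ry": 0,"rz": 0,"dx": 0,"dy": 0,"dz": 0,"jaw": 10}

```text
clock: 8.85
eef_pos: [0.5646, -0.2087, 0.0562]
eef_rot: [0.0, 0.854, -0.52, -0.0]
contact_force: [-0.0, -0.1, -2.5]
width: 0.0195
```

Call:
play_rows:
  plan:
    - {"rx": 0,"ry": 0,"rz": 0,"dx": 0,"dy": 0,"dz": 0.1,"jaw": 10}
    - {"rx": 0,"ry": 0,"rz": 0,"dx": 0,"dy": 0,"dz": 0,"jaw": 10}

```text
clock: 9.1
eef_pos: [0.5646, -0.2087, 0.0552]
eef_rot: [0.0, 0.854, -0.52, -0.0]
contact_force: [-0.3, -0.3, -2.7]
width: 0.0195
```

Call:
play_rows:
  plan:
    - {"rx": 0,"ry": 0,"rz": 0,"dx": 0,"dy": 0,"dz": 0.1,"jaw": 10}
    - {"rx": 0,"ry": 0,"rz": 0,"dx": 0,"dy": 0,"dz": 0,"jaw": 10}

```text
clock: 9.35
eef_pos: [0.5646, -0.2086, 0.0542]
eef_rot: [0.0, 0.854, -0.52, -0.0]
contact_force: [-0.6, -0.8, -1.8]
width: 0.0192
```

Call:
play_rows:
  plan:
    - {"rx": 0,"ry": 0,"rz": 0,"dx": 0,"dy": 0,"dz": 0.1,"jaw": 10}
    - {"rx": 0,"ry": 0,"rz": 0,"dx": 0,"dy": 0,"dz": 0,"jaw": 10}

```text
clock: 9.6
eef_pos: [0.5646, -0.2087, 0.0532]
eef_rot: [0.0, 0.854, -0.52, -0.0]
contact_force: [-0.4, 1.3, -2.8]
width: 0.0194
```

```bash
python3 - <<'E'
from h import *
import pickle
for n in("wrist","side"):
    f=grab_frame(n);pickle.dump(f,open(n+"4.pkl","wb"))
w=pickle.load(open("wrist4.pkl","rb"));p=pickle.load(open("side4.pkl","rb"))["pixels"]
cv2.imwrite("pics/side4c.png",cv2.resize(p[150:250,190:310],None,fx=5,fy=5,interpolation=cv2.INTER_CUBIC))
cv2.imwrite("pics/w4c.png",cv2.resize(w["pixels"][60:210,170:390],None,fx=3.6,fy=3.6,interpolation=cv2.INTER_CUBIC))
E
```

```text
(no output)
```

View pics/side4c.png

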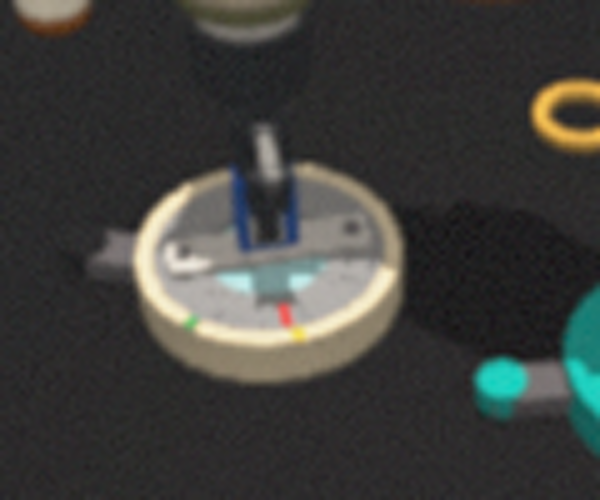

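View pics/w4c.png

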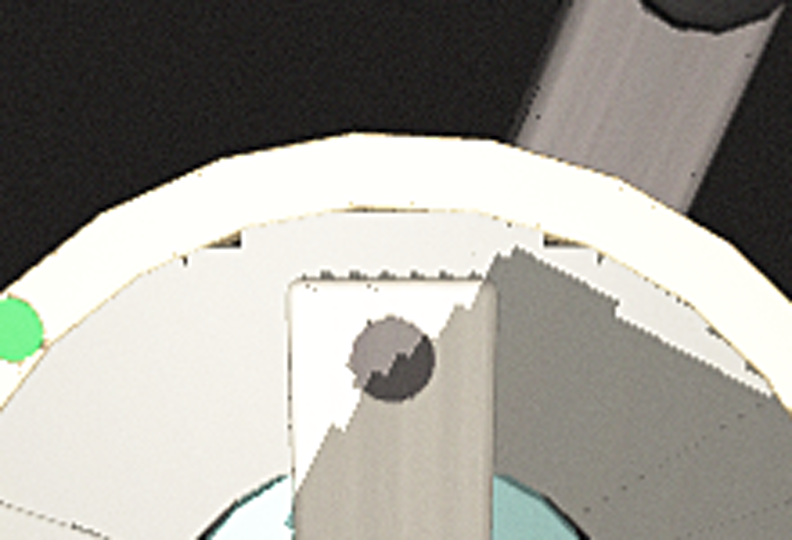

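The pins are in the holes and the bar is nearly flush, with a small shadow gap left. Continuing down until contact shows.

Call:
play_rows:
  plan:
    - {"rx": 0,"ry": 0,"rz": 0,"dx": 0,"dy": 0,"dz": 0.1,"jaw": 10}
    - {"rx": 0,"ry": 0,"rz": 0,"dx": 0,"dy": 0,"dz": 0,"jaw": 10}

```text
clock: 9.95
eef_pos: [0.5647, -0.2087, 0.053]
eef_rot: [0.0, 0.854, -0.52, 0.0]
contact_force: [-1.2, 0.2, 5.9]
width: 0.0193
```

Call:
play_rows:
  plan:
    - {"rx": 0,"ry": 0,"rz": 0,"dx": 0,"dy": 0,"dz": 0.1,"jaw": 10}
    - {"rx": 0,"ry": 0,"rz": 0,"dx": 0,"dy": 0,"dz": 0,"jaw": 10}

```text
clock: 10.2
eef_pos: [0.5647, -0.2087, 0.0529]
eef_rot: [0.0, 0.854, -0.52, 0.001]
contact_force: [-3.6, 0.5, 17.5]
width: 0.0194
```

Call:
play_rows:
  plan:
    - {"rx": 0,"ry": 0,"rz": 0,"dx": 0,"dy": 0,"dz": -0.15,"jaw": 10}
    - {"rx": 0,"ry": 0,"rz": 0.1,"dx": 0,"dy": 0,"dz": 0,"jaw": 10}
    - {"rx": 0,"ry": 0,"rz": 0.1,"dx": 0,"dy": 0,"dz": 0,"jaw": 10}
    - {"rx": 0,"ry": 0,"rz": 0.1,"dx": 0,"dy": 0,"dz": 0,"jaw": 10}
    - {"rx": 0,"ry": 0,"rz": 0.1,"dx": 0,"dy": 0,"dz": 0,"jaw": 10}
    - {"rx": 0,"ry": 0,"rz": 0.1,"dx": 0,"dy": 0,"dz": 0,"jaw": 10}
    - {"rx": 0,"ry": 0,"rz": 0,"dx": 0,"dy": 0,"dz": 0,"jaw": 10}

```text
clock: 11.08
eef_pos: [0.5651, -0.2091, 0.053]
eef_rot: [-0.0, -0.699, 0.715, -0.001]
contact_force: [0.4, -1.7, 1.7]
width: 0.0194
```

```bash
cat > look.py <<'E'
from h import *
import pickle,sys
k=sys.argv[1]
for n in("wrist","side"):
    f=grab_frame(n);pickle.dump(f,open(n+k+".pkl","wb"))
w=pickle.load(open(f"wrist{k}.pkl","rb"));p=pickle.load(open(f"side{k}.pkl","rb"))["pixels"]
a=cv2.resize(p[150:250,190:310],None,fx=4,fy=4,interpolation=cv2.INTER_CUBIC)
b=cv2.resize(w["pixels"][60:260,120:390],(0,0),fx=2,fy=2)[:400]
cv2.imwrite(f"pics/m{k}.png",cv2.resize(np.hstack([a,b]),None,fx=.78,fy=.78))
s=read_state();q=s["eef_rot"];print(s["clock"],s["eef_pos"],"jawyaw",np.degrees(2*np.arctan2(q[2],q[1])),s["contact_force"],s["moment"],s["joint_positions"][6])
E
python3 look.py 5
```

```text
11.175 [ 0.56504806 -0.20898597  0.0529934 ] jawyaw 268.7813246572948 [ 0.61082788 -2.71337017  2.49996289] [-0.46811369 -0.07060449 -0.06690129] -1.445394024271431
```

View pics/m5.png

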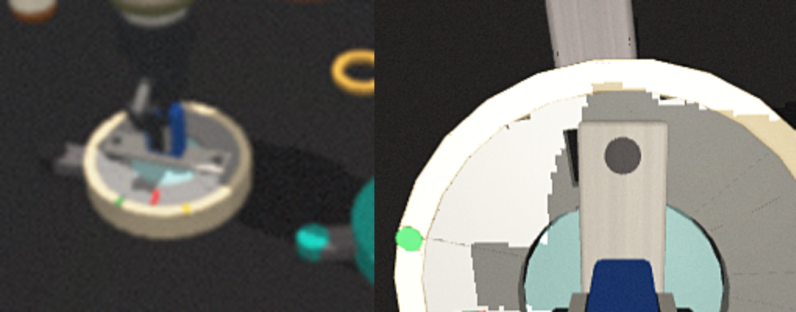

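The ring is turning with the spanner: the red line is about halfway to the green dot. Continuing.

Call:
play_rows:
  plan:
    - {"rx": 0,"ry": 0,"rz": 0.1,"dx": 0,"dy": 0,"dz": 0,"jaw": 10}
    - {"rx": 0,"ry": 0,"rz": 0.1,"dx": 0,"dy": 0,"dz": 0,"jaw": 10}
    - {"rx": 0,"ry": 0,"rz": 0.1,"dx": 0,"dy": 0,"dz": 0,"jaw": 10}
    - {"rx": 0,"ry": 0,"rz": 0.06,"dx": 0,"dy": 0,"dz": 0,"jaw": 10}
    - {"rx": 0,"ry": 0,"rz": 0,"dx": 0,"dy": 0,"dz": 0,"jaw": 10}

```text
clock: 11.8
eef_pos: [0.5652, -0.2094, 0.053]
eef_rot: [0.0, -0.56, 0.828, -0.001]
contact_force: [0.9, -4.0, 3.0]
width: 0.019
```

```bash
python3 look.py 6
```

```text
11.9 [ 0.56516158 -0.20931885  0.05299835] jawyaw 248.155968985837 [ 1.51156663 -4.5701628   2.88077324] [-0.97859357 -0.24321748  0.09747413] -1.6737287958101368
```

View pics/m6.png

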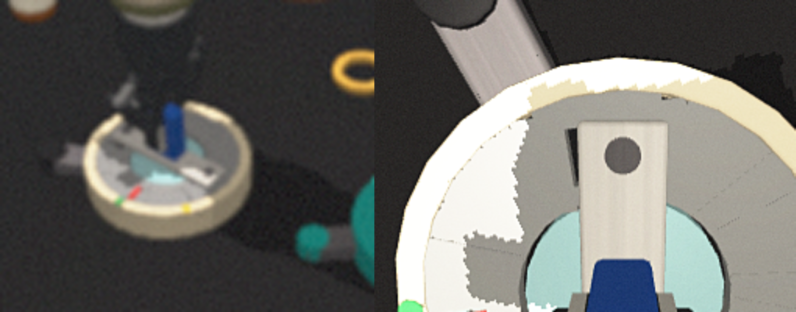

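Call:
play_rows:
  plan:
    - {"rx": 0,"ry": 0,"rz": 0.04,"dx": 0,"dy": 0,"dz": 0,"jaw": 10}
    - {"rx": 0,"ry": 0,"rz": 0.03,"dx": 0,"dy": 0,"dz": 0,"jaw": 10}
    - {"rx": 0,"ry": 0,"rz": 0,"dx": 0,"dy": 0,"dz": 0,"jaw": 10}

```text
clock: 12.28
eef_pos: [0.5652, -0.2093, 0.053]
eef_rot: [0.0, -0.53, 0.848, -0.001]
contact_force: [2.8, -5.8, 4.1]
width: 0.0194
```

```bash
python3 look.py 7
```

```text
12.375 [ 0.56519546 -0.20926055  0.05298882] jawyaw 244.01921181985432 [ 1.7198639  -5.15360574  2.56488199] [-1.03550623 -0.22281497  0.02498117] -1.7192278740353466
```

Call:
play_rows:
  plan:
    - {"rx": 0,"ry": 0,"rz": 0.03,"dx": 0,"dy": 0,"dz": 0,"jaw": 10}
    - {"rx": 0,"ry": 0,"rz": 0,"dx": 0,"dy": 0,"dz": 0,"jaw": 10}

```text
clock: 12.62
eef_pos: [0.5648, -0.2099, 0.053]
eef_rot: [-0.0, -0.518, 0.856, -0.001]
contact_force: [-0.3, -7.2, 3.3]
width: 0.0195
```

```bash
python3 look.py 8
```

```text
12.725 [ 0.56477452 -0.20989076  0.05300335] jawyaw 242.33752831784437 [-0.05462734 -6.98723648  3.36102544] [-1.61218178 -0.05267121  0.50367412] -1.7374853733712716
```

View pics/m8.png

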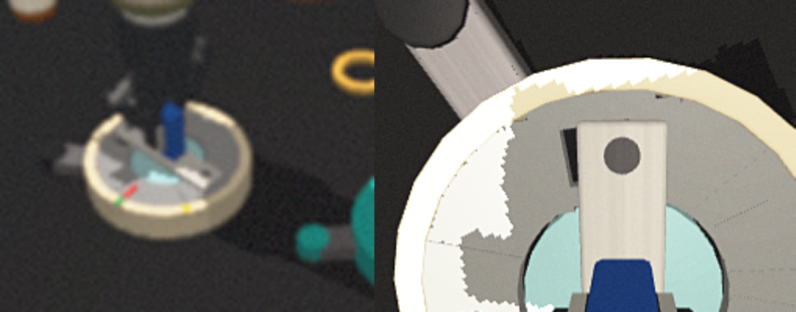

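Call:
play_rows:
  plan:
    - {"rx": 0,"ry": 0,"rz": 0.03,"dx": 0,"dy": 0,"dz": 0,"jaw": 10}
    - {"rx": 0,"ry": 0,"rz": 0,"dx": 0,"dy": 0,"dz": 0,"jaw": 10}

```text
clock: 12.98
eef_pos: [0.5647, -0.21, 0.053]
eef_rot: [-0.0, -0.506, 0.862, -0.001]
contact_force: [-0.2, -8.3, 3.1]
width: 0.0193
```

```bash
python3 look.py 9; python3 - <<'E'
from h import *
import pickle
p=pickle.load(open("side9.pkl","rb"));im=p["pixels"]
cv2.imwrite("pics/s9.png",cv2.resize(im[190:230,205:270],None,fx=11,fy=11,interpolation=cv2.INTER_CUBIC))
E
```

```text
13.075 [ 0.56481434 -0.20996541  0.05305029] jawyaw 240.83959577017802 [ 0.20078872 -7.57572038  4.48656298] [-1.90655756  0.06224856  1.8223474 ] -1.7545107329312764
```

View pics/s9.png

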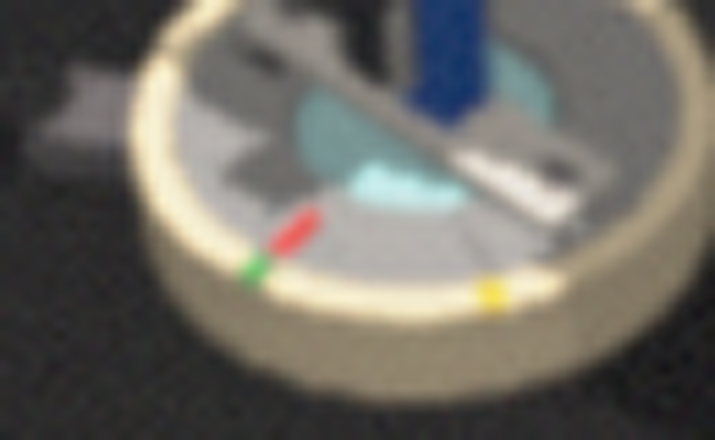

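The red line meets the green dot in the side picture, and the torque about z rose to 1.8 N m, so the ring is at its stop. I'll relieve the twist, open and rise.

Call:
play_rows:
  plan:
    - {"rx": 0,"ry": 0,"rz": -0.03,"dx": 0,"dy": 0,"dz": 0,"jaw": 10}
    - {"rx": 0,"ry": 0,"rz": 0,"dx": 0,"dy": 0,"dz": 0,"jaw": 10}
    - {"rx": 0,"ry": 0,"rz": 0,"dx": 0,"dy": 0,"dz": 0,"jaw": 80}
    - {"rx": 0,"ry": 0,"rz": 0,"dx": 0,"dy": 0,"dz": 0,"jaw": 80}
    - {"rx": 0,"ry": 0,"rz": 0,"dx": 0,"dy": 0,"dz": 0,"jaw": 80}
    - {"rx": 0,"ry": 0,"rz": 0,"dx": 0,"dy": 0,"dz": 0,"jaw": 80}
    - {"rx": 0,"ry": 0,"rz": 0,"dx": 0,"dy": 0,"dz": 0,"jaw": 80}

```text
clock: 13.95
eef_pos: [0.5646, -0.2085, 0.0527]
eef_rot: [-0.0, -0.517, 0.856, 0.0]
contact_force: [-0.7, 0.4, -0.2]
width: 0.0682
```

Call:
play_rows:
  plan:
    - {"rx": 0,"ry": 0,"rz": 0,"dx": 0,"dy": 0,"dz": -1,"jaw": 80}
    - {"rx": 0,"ry": 0,"rz": 0,"dx": 0,"dy": 0,"dz": -2,"jaw": 80}
    - {"rx": 0,"ry": 0,"rz": 0,"dx": 0,"dy": 0,"dz": -4,"jaw": 80}
    - {"rx": 0,"ry": 0,"rz": 0,"dx": 0,"dy": 0,"dz": -4,"jaw": 80}
    - {"rx": 0,"ry": 0,"rz": 0,"dx": 0,"dy": 0,"dz": -4,"jaw": 80}
    - {"rx": 0,"ry": 0,"rz": 0,"dx": 0,"dy": 0,"dz": 0,"jaw": 80}

```text
clock: 14.7
eef_pos: [0.5662, -0.2093, 0.2067]
eef_rot: [0.002, -0.517, 0.856, -0.002]
contact_force: [0.2, -0.5, -0.8]
width: 0.0684
```

```bash
python3 - <<'E'
from h import *
import pickle
w=grab_frame("wrist");s=grab_frame("side");pickle.dump(w,open("wrist10.pkl","wb"));pickle.dump(s,open("side10.pkl","wb"))
cv2.imwrite("pics/w10.png",w["pixels"]);cv2.imwrite("pics/s10.png",cv2.resize(s["pixels"][150:250,190:310],None,fx=5,fy=5,interpolation=cv2.INTER_CUBIC))
st=read_state();print(st["clock"],st["eef_pos"],st["contact_force"],st["width"])
E
```

```text
14.8 [ 0.56459779 -0.20861655  0.20345537] [-0.9129405   0.91945108 -0.31237139] 0.06853126463738268
```

View pics/w10.png

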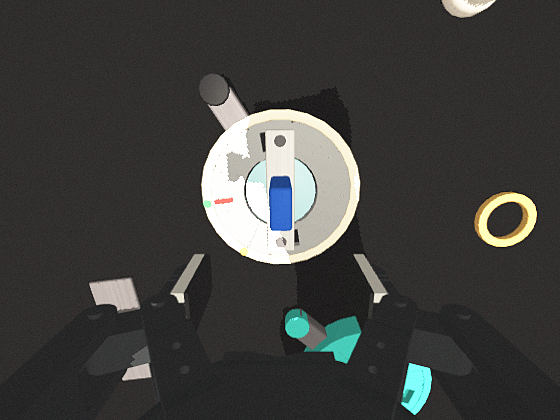

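View pics/s10.png

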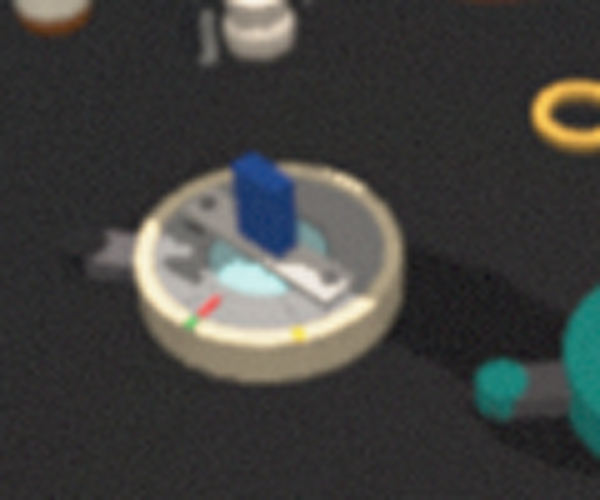

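The spanner stands in the ring with its pin dots at (280,141) and (281,242). The red line, centred at (223,201), points at the green dot (208,203). One numeric check of angle and seating before I hand in.

```bash
python3 - <<'E'
from h import *
import pickle
w=pickle.load(open("wrist10.pkl","rb"));s=pickle.load(open("side10.pkl","rb"))
hsv=cv2.cvtColor(w["pixels"],cv2.COLOR_BGR2HSV);C=np.array([.5651,-.2095])
for n,lo,hi in(("red",(0,120,120),(6,255,255)),("grn",(55,80,100),(85,255,255)),("yel",(22,120,120),(32,255,255))):
    m=cv2.inRange(hsv,lo,hi);m[:,:195]=0;m[:,300:]=0;m[:180]=0;m[270:]=0
    k,l,st,c=cv2.connectedComponentsWithStats(m);i=1+st[1:,4].argmax();p=onz(w,*c[i],.034)[:2]-C
    print(n,c[i].round(1),np.hypot(*p).round(4),np.degrees(np.arctan2(p[1],p[0])).round(2))
S=lambda u,v:(s,190+u/5,150+v/5)
for a,b in(((280,141),(208,203)),((281,242),(331,277))):
    x,e=tri((w,*a),S(*b));print(x.round(4),np.round(e,4))
E
```

```text
red [223.4 200.7] 0.0626 71.42
grn [206.8 203.6] 0.0812 71.66
yel [243.5 255. ] 0.0858 123.04
[ 0.6129 -0.2347  0.0374] [0.0003 0.0003]
[ 0.5138 -0.1848  0.0393] [0.0008 0.0008]
```

```bash
python3 -c "
from rig import job_done,read_state
print(job_done(),read_state()['clock'])"
```

```text
the job is handed in; nothing more can be done
the job is handed in; nothing more can be done
```

The job is handed in, with the ring turned to its stop and the blue-handled spanner left standing in it. I picked the spanner off its rest, set both pins into the cream head's silver ring and pressed until the bar met the ring top. I then turned it clockwise about 56°, eased the twist, opened the gripper and rose clear.

Last checks:
- **Alignment:** the red line is at 71.4° and the green dot at 71.7° in the wrist view, so they meet within measurement error. The torque about z rose to 1.8 N m at the stop.
- **Seating:** the bar's top triangulates at 37–39 mm. It should be 42 mm, so this reads 3–5 mm low, which I put down to measurement error. It does not suggest the pins have lifted. While lowering, contact force rose to 17.5 N with the bar on the ring.
- **Time:** the last reading before I handed in was 14.8 s, against the 42 s limit.
- **Disagreements:**
  - I first put the bar's height on the rest about 3 mm too low, so contact with the ring came about 3 mm later than I had worked out.
  - The yellow dot came out at 123.0° in the last view, against 121.3° earlier. I measured it roughly and did not rely on it.
- **Not touched:** I never moved the arm to the orange spanner or to the brown and turquoise heads. I did not take a separate final picture of them.

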